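# Press the power supply into its foam pocket and close the hold-down bar

## Task

Pack the power supply into the test kit: lay the black power supply, upright and with its cable stub towards the stub slot, into the empty foam pocket and press it down until it is fully home and level, flush with the foam. Then tip the open hold-down bar over it so that it lies shut on the supply, and leave the meter and everything else on the bench where it is.

Things in the scene. Friction and masses are not known exactly. Their poses are not given: they have to be found in the camera images.
- supply: Loose black power supply block, 108 x 52 x 30 mm, cable stub (10 mm thick, 17 mm long) in the middle of one end, 0.15 to 0.28 kg. Starts flat on the table, left of the foam insert, at varied headings. Origin on its underside: block from x -46 to +62 mm, y -26 to +26, z 0 to 30; the stub leaves the -x end. Grasp across the 52 mm width, near x = +8 mm, by the top 14 mm so that fingers stay above the foam.
- stub (a point): Point in the supply's cable stub: x = -56 mm, y = 0, z = 15 mm in the supply's axes.
- pocket (a point): Reference point on the floor of the empty pocket; z up, x along the pocket, away from the stub slot, towards the bar's hinge. The supply is home when its origin and axes coincide with these. The pocket leaves 2 mm round the supply, its mouth has a 3 mm bevel. Foam top is 29 mm above the floor: a supply that is home stands 1 mm above the foam. The floor is 8 mm above the table.
- slot (a point): Point in the narrow slot (16 mm wide) at the -x end of the pocket where the cable stub belongs; point stub coincides with it when the supply is home. Should one end stay proud after a press in the middle, press on that end too.
- bar (a joint): Angle of the aluminium hold-down bar (70 g, 26 mm wide, 5 mm thick, 95 mm from hinge to tip), rad: 0 = shut along the pocket over the supply, 1.57 = upright, 2.1 = stop, leaning back away from the pocket. Starts at 1.8 to 2.05 and sinks back to the stop. Pushed past upright it falls shut by its weight. It cannot shut while the supply is proud.
- bar_hinge (a point): Middle of the bar's hinge axis, fixed to the insert: 80 mm from point pocket along its +x, 38 mm above the pocket floor; the axis runs along the pocket's y. An ear stands 17 mm either side, rising to 46 mm above the pocket floor.
- bar_tip (a point): Middle of the free end of the hold-down bar, 95 mm from the hinge axis.
- meter: Black handheld meter, 142 x 65 x 30 mm, already seated in the other pocket of the insert, 80 mm from the empty one towards the pocket's -y; its top is about level with the foam. Origin at the middle of its underside. Must stay there.
- cutter: Red box cutter, 27 x 123 x 17 mm, loose on the table near its front edge; must stay where it is. Origin at the middle of its underside.
- label_roll: White label roll, 73 mm across, 42 mm high, loose on the table behind; must stay where it is. Origin at the middle of its underside.
- insert: Fixed grey foam insert in a shallow black tray, 196 x 170 x 37 mm, origin under its middle; point pocket is at x = 0, y = +40, z = +8 mm of it, same axes. In the empty pocket a springy foam lip on each long side stops the supply about 17 mm above the pocket floor when merely laid in. Pressing it on takes about 8 to 20 N, centred near x = +8 mm of the supply; the lips then grip its sides.

How it is judged (in metres and radians):
On the way, in this order (a step that is already met when the one before it is completed fails the run):
1. the supply lies level in the mouth of the pocket, the stub in line with its slot, not yet pressed home (underside 6 to 23 mm above the pocket floor) (z of supply in the frame of pocket between 0.006 and 0.023 m and horizontal distance between supply and pocket below 0.006 m and horizontal distance between stub and slot below 0.008 m and angle between supply's own z axis and vertical below 0.15 rad), for 0.2 s.
2. the supply is pressed home in the pocket, level, within 3 mm of the floor (z of supply in the frame of pocket below 0.003 m and horizontal distance between supply and pocket below 0.005 m and horizontal distance between stub and slot below 0.006 m and angle between supply's own z axis and vertical below 0.04 rad), for 0.2 s.
At the end, for the whole second after the job is handed in: The supply rests in its pocket, stub in the slot, underside within 3 mm of the pocket floor, within 5 mm of its place sideways and tilted less than 0.04 rad; the hold-down bar is shut (angle below 0.08 rad); everything is at rest (all of step 2 and value of joint bar below 0.08 rad and linear speed of supply below 0.02 m/s); the robot touches nothing.
It fails at once if the meter is shifted or lifted by more than 15 mm (distance of meter from where it was at the start of the episode above 0.015 m).
It fails at once if the box cutter is moved by more than 30 mm (distance of cutter from where it was at the start of the episode above 0.03 m).
It fails at once if the label roll is moved by more than 30 mm (distance of label_roll from where it was at the start of the episode above 0.03 m).
It also fails if it takes over 61 s, if anything falls off the work surface, if the arm or the gripper's body presses on something with over 40 N, if the wrist force passes 120 N, or if a joint passes its speed limit or range.

## Robot

A 7-joint arm with a two-finger parallel gripper is mounted at the origin on a cart in front of the work surface, level with it; the furniture and walls round the work are solid. World frame = base frame: x ahead of the robot, y to its left, z up, the work surface at z = 0. Lengths are in mm, angles in rad, forces in N, time in s.
With the tool pointing down it reaches from about 400 to 875 mm from the base axis. Payload 4.4 kg.
Tool frame: the origin (TCP) lies at the very end of the fingers, on their centre line; the grasp point (between the pads) lies 19 mm behind it; y points along the fingers, x is the direction in which the jaws open and shut, and the axes are right-handed (so a half turn about y gives the same grasp; the last joint's range is limited). The gripper opens to 85 mm and grips with 20 to 120 N. Pads are 22 mm wide; open, the fingers measure 114 mm over their backs; the gripper's body (76 mm by 85 mm) begins 54 mm behind the grasp point. The pads swing forward as they close: fully open they stand 13 mm farther back than shut.
Start: joints at [-1.359, 0.628, 0.038, 1.517, -0.027, 0.996, -0.02], TCP at [178.232, 625.101, 231.313] pointing down, gripper open.
Joint ranges: [-3.06, 3.06], [-0.37, 2.12], [-1.25, 1.32], [0.18, 2.47], [-1.1, 4.24], [0.23, 1.98], [-2.94, 2.94]. Speed limits (rad/s): [2.57, 2.57, 3.14, 3.14, 3.14, 3.14, 3.14].

## Interface

Orientations are given as [roll, pitch, yaw] about the fixed x, y, z axes, in that order (R = Rz(yaw) Ry(pitch) Rx(roll)).
In Python, from cell import ctrl, get_image, nets gives the robot as it stands. The module is installed in compiled form; this text tells all that it offers.
- The arm moves only by the tool step_arm, never from a script. Its argument "moves" is text: rows parted by semicolons, each of 7 numbers parted by spaces: the shift along the tool's x, y, z normalised to -1 to 1, where 1 is 0.05 m, then the turn, a rotation vector about the tool's x, y, z normalised to -1 to 1, where 1 is 0.12 rad, then the opening, from 0 (shut) to 1 (fully open). A call has 1 to 20 rows; each row shifts and turns the commanded pose from where the row before left it, along the tool's axes as they then stand; what a row does not reach is not made up. A row lasts 1/10 s, in which the tool goes at most 50 mm and 8.59 degrees, less where a joint would pass 70% of its speed; a pose out of reach is approached as far as the arm can. A call with a number of a shift or a turn outside -1 to 1 is refused whole. A call with a gripper value outside its range is refused whole. The fingers move at their own pace and stop on an object; the grip force is fixed at half the most. Time passes only in rows, so rows that do not move let the fingers close. It gives the time, the measured TCP pose, the force and the opening at its end, in the units of the state.
- ctrl.read_state(): the state, without advancing time (a new reading comes with each control period).
- get_image(name): name is "side" or "top" or "wrist"; returns a dict with "color" (480x640x3 uint8, blue, green, red), "vertical_fov" (degrees; the focal length in pixels is half the picture's height over the tangent of half this angle, whatever the lens; pixels are square), "cx", "cy" (the principal point, pixels), "R" (3x3) and "t" (3): a world point X has camera coordinates R X + t; the wrist camera has in their place "T_tool_cam" (4x4, takes a point from camera to tool coordinates, whose origin is the TCP and whose axes are the tool frame's). Camera axes: x right, y down, z forward; pixel columns grow to the right and rows downward; lengths in mm; the calibration is good to about 2 mm. The wrist camera is an equidistant fisheye: a pixel r from the principal point sees the ray r / f radians off the axis. A picture is of the moment at which its call begins: read the wrist's pose just before it. There is no depth.
- ctrl.finish_job(): hands the job in, once; it reports no verdict.
Trained networks look in a picture, given as the dict that the camera call returned (one of the last four; its "shot" number tells which), for a name from the list of things; names that differ only in an ending like _2 or _b are one class to them, and where a whole thing is asked for, a point or a joint stands for the part that bears it (a point fixed in the world has none). Each returns a list of dicts, best first, with "conf" (0 to 1); they miss things now and then, are a little off and sometimes report something else, mostly with a low value. They report only what shows in the picture. A call takes as long as a camera call.
- nets.find_in(picture, target): "position" ([x, y, z] in mm, in world coordinates, good to about 4 mm: the middle of the surface that is visible of it).
- nets.cut_out(picture, target): "pixels" (480x640 bool, what is visible of it).
- nets.place_of(picture, target): "position" ([x, y, z] in mm, in world coordinates, good to about 4 mm: a listed point, or the origin of a listed thing).
The state is a dict: "clock": time; "qpos": joint angles; "qd": joint speeds; "tau": joint torques, N m; "eef_pos": TCP position; "tool_rot": TCP orientation; "force": force on the tool from outside, world axes, zero at the start; "torque": the same for the moment, N m; "width": finger opening in mm.
Only numpy, scipy, OpenCV 4.12 (cv2) and the standard library are available. Lean on these libraries where they do the work, as an engineer would, in place of code of your own. Each camera call takes 0.05 s, during which the arm holds its last target.

## Working session

There is one attempt and no reset: what is moved stays moved. The work goes in short steps, Python scripts to look and compute and a tool call to move; the robot and the scene stay as the last step left them, time stands still between calls to the robot, and variables do not carry over. Pictures are saved under pics/ and viewed, and the job is handed in when it is done.

Besides the shell and the picture viewer there is one more tool, called after "Emit:" as name(argument=value, ...) on one line, values as JSON. step_arm: Moves the arm, as the interface text tells. Scaled input: -1 to 1 covers 0.05 m each way for a shift and 0.12 rad each way for a turn. Its arguments: {"type":"object","properties":{"moves":{"type":"string"}},"required":["moves"]}

```bash
mkdir -p pics; ls
cat > h.py <<'E'
import numpy as np, cv2
from scipy.spatial.transform import Rotation as Rn
from cell import ctrl,get_image,nets
def f_of(p): return 240/np.tan(np.radians(p["vertical_fov"])/2)
def proj(p,X):
    X=np.atleast_2d(X); c=X@np.array(p["R"]).T+np.array(p["t"]); f=f_of(p)
    return np.c_[p["cx"]+f*c[:,0]/c[:,2],p["cy"]+f*c[:,1]/c[:,2]]
def back(p,uv,z):
    uv=np.atleast_2d(uv).astype(float); f=f_of(p); R=np.array(p["R"]); t=np.array(p["t"])
    d=np.c_[(uv[:,0]-p["cx"])/f,(uv[:,1]-p["cy"])/f,np.ones(len(uv))]@R
    C=-R.T@t; s=(z-C[2])/d[:,2]; return C+d*s[:,None]
E
python3 - <<'E'
from h import *
s=ctrl.read_state(); print({k:np.round(v,3) for k,v in s.items()})
for n in ("top","side"):
    p=get_image(n); cv2.imwrite(f"pics/{n}0.png",p["color"])
    print(n,"cam",-np.array(p["R"]).T@np.array(p["t"]))
    for k in ("supply","stub","pocket","slot","bar_hinge","bar_tip","meter","insert","cutter","label_roll"):
        try:
            r=nets.place_of(p,k); print(k,[(np.round(a["position"],1),round(a["conf"],2)) for a in r[:2]])
        except Exception as e: print(k,e)
E
```

```text
pics
{'clock': np.float64(0.0), 'qpos': array([-1.359,  0.629,  0.038,  1.518, -0.027,  0.996, -0.02 ]), 'qd': array([-0.001, -0.001,  0.   , -0.001,  0.001,  0.003, -0.001]), 'tau': array([ 0.0000e+00, -5.6341e+01,  1.2260e+00, -1.9344e+01,  1.1000e-02,
        1.0000e-02, -0.0000e+00]), 'eef_pos': array([178.039, 624.496, 230.413]), 'tool_rot': array([-1.571,  0.002,  1.293]), 'force': array([-1.084, -0.131,  0.962]), 'torque': array([0.018, 0.019, 0.022]), 'width': np.float64(85.674)}
top cam [437.60981495 184.082612   893.01984653]
supply [(array([486.5, 318.9,  -1.1]), 0.92)]
stub [(array([507.4, 262.9,  16.8]), 0.94)]
pocket [(array([472.9,  31.8,   9.6]), 0.66)]
slot [(array([449.5, -16.9,  19.4]), 0.96)]
bar_hinge [(array([501.9, 109.8,  45.4]), 0.95)]
bar_tip [(array([517.8, 148.7, 125.1]), 0.81)]
meter [(array([5.515e+02, 3.000e-01, 1.030e+01]), 0.92), (array([503.6, 106.6,  47.5]), 0.35)]
insert [(array([509.5,  18.7,  -2.8]), 0.96)]
cutter [(array([ 3.644e+02,  1.336e+02, -2.000e-01]), 0.71)]
label_roll [(array([649.7, 317.4,   2.9]), 0.56)]
side cam [ 576.82068863 -534.32732666  595.82005665]
supply []
stub [(array([507.5, 267.5,  17.7]), 0.59)]
pocket [(array([469.2,  30.5,   8.8]), 0.7)]
slot [(array([455.1, -23.5,  26.3]), 0.81), (array([470.7,  30.4,  10. ]), 0.46)]
bar_hinge [(array([505.3, 103.3,  50.5]), 0.96), (array([469.8,  30.3,  10.1]), 0.28)]
bar_tip [(array([521.1, 151. , 126.5]), 0.97)]
meter [(array([545. ,   2.4,   8.1]), 0.69), (array([506.2, 268. ,  19.2]), 0.16)]
insert [(array([506.9,  19.2,   3.6]), 0.92)]
cutter [(array([ 3.604e+02,  1.368e+02, -2.000e-01]), 0.83)]
label_roll [(array([647. , 323.8,  -0.8]), 0.96)]
```

View pics/top0.png

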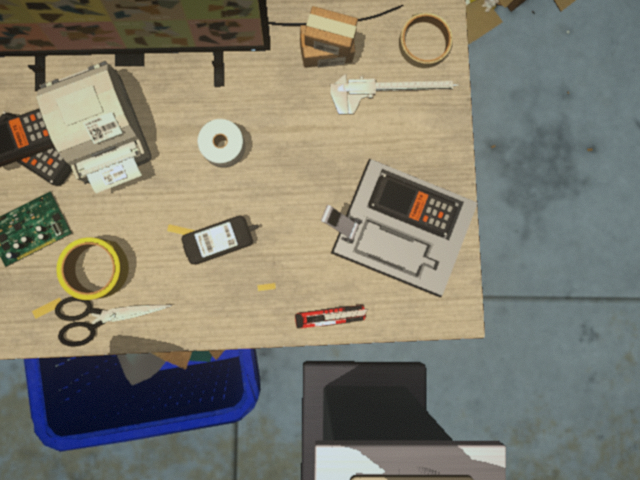

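View pics/side0.png

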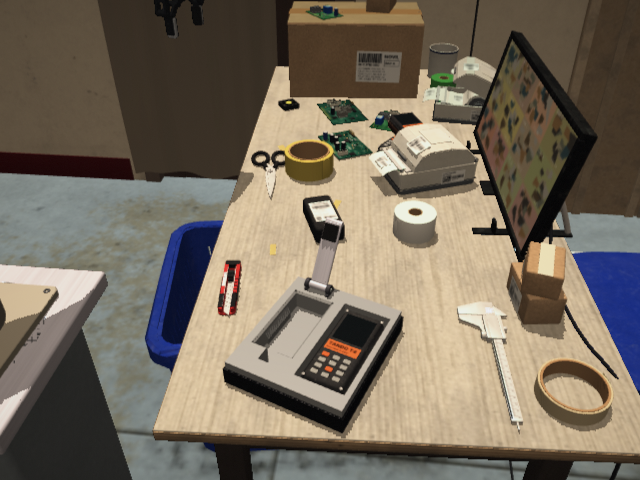

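```bash
cat >> h.py <<'E'
from scipy.optimize import minimize
def box(x0,x1,y0,y1,z0,z1): return np.array([[x,y,z] for x in(x0,x1) for y in(y0,y1) for z in(z0,z1)],float)
def T2(pose,P,z=0):
    c,s=np.cos(pose[2]),np.sin(pose[2]); return np.c_[pose[0]+c*P[:,0]-s*P[:,1],pose[1]+s*P[:,0]+c*P[:,1],P[:,2]+z]
def sil(p,pose,boxes,z=0,S=4):
    m=np.zeros((480*S,640*S),np.uint8)
    for b in boxes:
        uv=(proj(p,T2(pose,b,z))+0.5)*S-0.5
        cv2.fillConvexPoly(m,cv2.convexHull(np.round(uv*16).astype(np.int32)),255,shift=4)
    return cv2.resize(m,(640,480),interpolation=cv2.INTER_AREA)/255.
def fit(ps,ms,pose,boxes,z=0):
    def c(v):
        q=pose+np.array([v[0],v[1],v[2]/50]); return sum(np.abs(sil(p,q,boxes,z)-m).sum()/m.sum() for p,m in zip(ps,ms))
    r=minimize(c,[0,0,0],method="Nelder-Mead",options=dict(initial_simplex=[[0,0,0],[6,0,0],[0,6,0],[0,0,6]],xatol=.05,fatol=1e-4))
    v=r.x; return pose+np.array([v[0],v[1],v[2]/50]),r.fun
SUP=[box(-46,62,-26,26,0,30),box(-63,-46,-5,5,10,20)]
INS=[box(-98,98,-85,85,0,37)]
E
python3 - <<'E'
from h import *
P={n:get_image(n) for n in("top","side")}
M={}
for n in P:
    for k in("supply","insert","bar","meter"):
        r=nets.cut_out(P[n],k)
        if r: M[n,k]=r[0]["pixels"].astype(float); print(n,k,round(r[0]["conf"],2),r[0]["pixels"].sum())
def ck(m): return cv2.morphologyEx(m,cv2.MORPH_CLOSE,np.ones((3,3)))
a=np.array
print("supply",fit([P["top"]],[M["top","supply"]],a([486,319,1.93]),SUP))
for n in P:
    m=M[n,"insert"].copy()
    for k in("bar","meter"):
        if (n,k) in M: 
            if k=="meter": m=np.maximum(m,M[n,k])
    print("insert",n,fit([P[n]],[m],a([508,19,1.18]),INS))
v=P["top"]["color"].copy()
for k,c in(("supply",(0,255,0)),("insert",(0,0,255)),("bar",(255,0,0))):
    if("top",k) in M: v[M["top",k]>0]=c
cv2.imwrite("pics/m.png",np.vstack([cv2.resize(v[140:310,170:490],None,fx=2.4,fy=2.4)]))
E
```

```text
top supply 0.59 2234
top insert 0.97 9237
top bar 0.68 1756
top meter 0.58 3263
side supply 0.89 966
side insert 0.86 14108
side bar 0.51 946
side meter 0.8 3670
supply (array([487.24248231, 315.55208987,   1.92596326]), np.float64(0.0652131936033142))
insert top (array([509.49221435,  18.036185  ,   1.19282137]), np.float64(0.06867429027430162))
insert side (array([511.99347055,  17.75931389,   1.20204793]), np.float64(0.10292299137617499))
```

View pics/m.png

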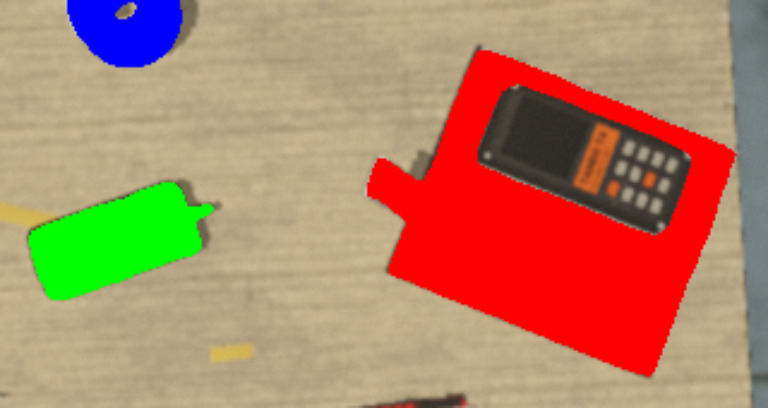

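Emit:
step_arm(moves="0 0 0 0 0.98 0 1; 0 0 0 0 0.98 0 1; 0 0 0 0 0.98 0 1; 0 0 0 0 0.98 0 1; 0 0 0 0 0.98 0 1; 0 0 0 0 0.98 0 1; 0 0 0 0 0.98 0 1; 0 0 0 0 0.98 0 1; 0.405 0.24 -0.865 0 0 0 1; 0.405 0.24 -0.865 0 0 0 1; 0.405 0.24 -0.865 0 0 0 1; 0.405 0.24 -0.865 0 0 0 1; 0.405 0.24 -0.865 0 0 0 1; 0.405 0.24 -0.865 0 0 0 1; 0.405 0.24 -0.865 0 0 0 1; 0.405 0.24 -0.865 0 0 0 1; 0.405 0.24 -0.865 0 0 0 1; 0 0 0 0 0 0 1; 0 0 0 0 0 0 1")

```text
clock: 3.5
eef_pos: [484.6, 321.0, 123.0]
tool_rot: [-1.571, 0.0, 0.348]
force: [-0.5, 0.5, 0.5]
width: 85.3
```

```bash
cat >> h.py <<'E'
def toolpose(s):
    r=s["tool_rot"]; return Rn.from_euler("xyz",r).as_matrix(),np.array(s["eef_pos"])
def wproj(p,s,X):
    R,t=toolpose(s); T=np.array(p["T_tool_cam"]); Xt=(np.atleast_2d(X)-t)@R
    c=(Xt-T[:3,3])@T[:3,:3]; f=f_of(p); rr=np.hypot(c[:,0],c[:,1]); th=np.arctan2(rr,c[:,2])
    k=f*th/np.maximum(rr,1e-9); return np.c_[p["cx"]+k*c[:,0],p["cy"]+k*c[:,1]]
def wback(p,s,uv,z):
    R,t=toolpose(s); T=np.array(p["T_tool_cam"]); uv=np.atleast_2d(uv).astype(float); f=f_of(p)
    d=uv-[p["cx"],p["cy"]]; r=np.hypot(*d.T); th=r/f
    v=np.c_[d*(np.sin(th)/np.maximum(r,1e-9))[:,None],np.cos(th)]
    C=R@T[:3,3]+t; w=v@(R@T[:3,:3]).T; return C+w*((z-C[2])/w[:,2])[:,None]
def rect(pose,z,x0,x1,y0,y1): return T2(pose,np.array([[x0,y0,0],[x1,y0,0],[x1,y1,0],[x0,y1,0]],float),z)
def drawpoly(v,uv,c): cv2.polylines(v,[np.round(uv*8).astype(np.int32)],True,c,1,cv2.LINE_AA,3)
E
python3 - <<'E'
from h import *
s=ctrl.read_state(); p=get_image("wrist"); print(s["eef_pos"],s["tool_rot"],s["clock"],s["force"])
print(p["T_tool_cam"],f_of(p))
v=p["color"].copy()
sup=np.array([487.2,315.6,1.926])
drawpoly(v,wproj(p,s,rect(sup,30,-46,62,-26,26)),(0,255,0))
drawpoly(v,wproj(p,s,rect(sup,15,-63,-46,-5,5)),(0,255,255))
cv2.imwrite("pics/w1.png",v)
E
```

```text
[484.60215324 320.96733707 122.98399554] [-1.57122560e+00  4.85132627e-04  3.48333789e-01] 3.5 [-0.48854474  0.48134891  0.49432974]
[[ 9.99999813e-01 -6.05330886e-04  8.91128844e-05  1.54206574e+00]
 [-2.80886159e-04 -3.24788189e-01  9.45786738e-01 -1.42924397e+02]
 [-5.43571112e-04 -9.45786586e-01 -3.24788298e-01  8.32896367e+01]
 [ 0.00000000e+00  0.00000000e+00  0.00000000e+00  1.00000000e+00]] 371.64829954431775
```

View pics/w1.png

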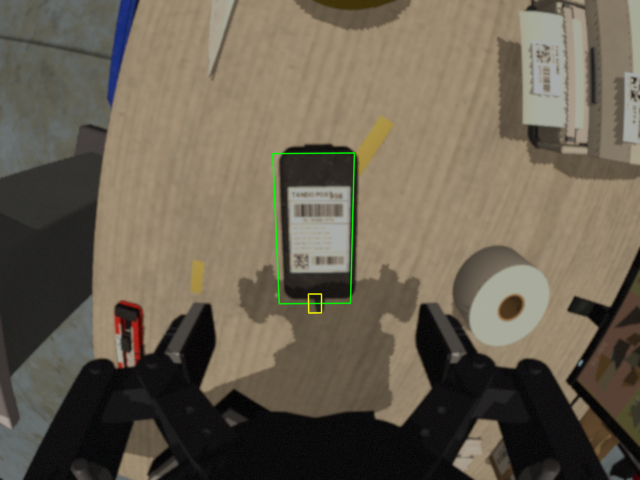

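```bash
cat >> h.py <<'E'
def wsil(p,s,pose,boxes,z=0,S=4):
    m=np.zeros((480*S,640*S),np.uint8)
    for b in boxes:
        uv=(wproj(p,s,T2(pose,b,z))+0.5)*S-0.5
        cv2.fillConvexPoly(m,cv2.convexHull(np.round(uv*16).astype(np.int32)),255,shift=4)
    return cv2.resize(m,(640,480),interpolation=cv2.INTER_AREA)/255.
def wfit(p,s,m,pose,boxes,z=0):
    def c(v):
        q=pose+np.array([v[0],v[1],v[2]/50]); return np.abs(wsil(p,s,q,boxes,z)-m).sum()/m.sum()
    r=minimize(c,[0,0,0],method="Nelder-Mead",options=dict(initial_simplex=[[0,0,0],[6,0,0],[0,6,0],[0,0,6]],xatol=.05,fatol=1e-4))
    v=r.x; return pose+np.array([v[0],v[1],v[2]/50]),r.fun
E
python3 - <<'E'
from h import *
s=ctrl.read_state(); p=get_image("wrist")
r=nets.cut_out(p,"supply"); m=r[0]["pixels"].astype(float); print([x["conf"] for x in r],m.sum())
print(nets.place_of(p,"supply")[:1],nets.place_of(p,"stub")[:1])
q,e=wfit(p,s,m,np.array([487.2,315.6,1.926]),SUP); print(q,e)
v=p["color"].copy(); v[m>0]=v[m>0]//2+np.array([0,100,0],np.uint8)
drawpoly(v,wproj(p,s,rect(q,30,-46,62,-26,26)),(0,255,0))
drawpoly(v,wproj(p,s,rect(q,0,-46,62,-26,26)),(0,0,255))
drawpoly(v,wproj(p,s,rect(q,15,-63,-46,-5,5)),(0,255,255))
cv2.imwrite("pics/w2.png",cv2.resize(v[110:350,200:440],(720,720)))
E
```

```text
[0.79] 11573.0
[{'position': [486.4, 314.1, -0.8], 'conf': 0.8}] [{'position': [507.9, 268.5, 14.8], 'conf': 0.84}]
[489.4132856  319.88329323   1.9307675 ] 0.05229718259030909
```

View pics/w2.png

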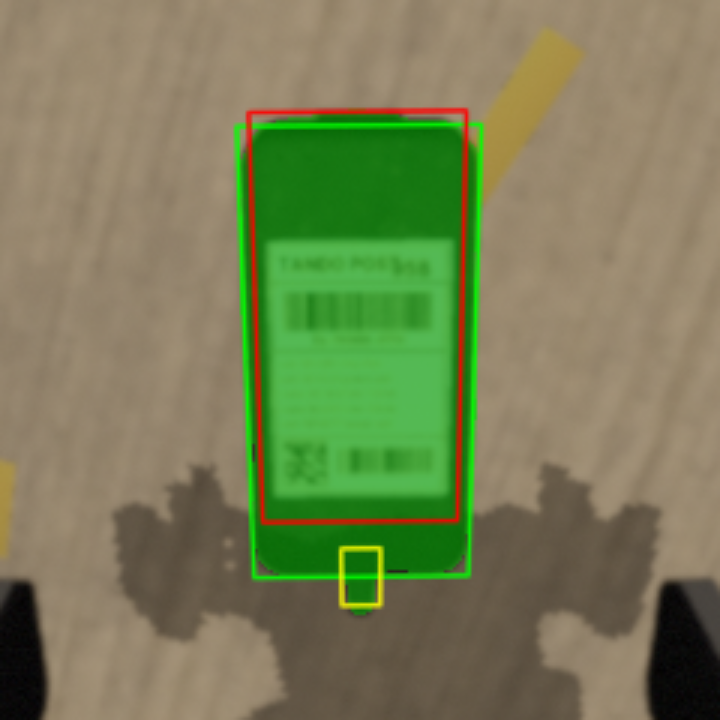

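Emit:
step_arm(moves="0.054 0.6 0.08 0 -0.09 0 1; 0 0.6 0 0 0 0 1; 0 0.6 0 0 0 0 1; 0 0.2 0 0 0 0 1; 0 0.1 0 0 0 0 1; 0 0 0 0 0 0 1; 0 0 0 0 0 0 1")

```text
clock: 4.45
eef_pos: [485.5, 328.0, 19.6]
tool_rot: [-1.57, -0.002, 0.363]
force: [-0.6, -0.4, 0.6]
width: 85.4
```

Run:
```python
from h import *
s=ctrl.read_state(); p=get_image("wrist"); print(s["eef_pos"],s["tool_rot"],s["force"])
cv2.imwrite("pics/w3.png",p["color"])
p=get_image("side"); cv2.imwrite("pics/s3.png",cv2.resize(p["color"][130:300,220:460],None,fx=3,fy=3))
```

```text
[485.49946217 327.99991467  19.56809919] [-1.57025606 -0.00218564  0.36327121] [-0.64779644 -0.44031273  0.62555777]
```

View pics/w3.png

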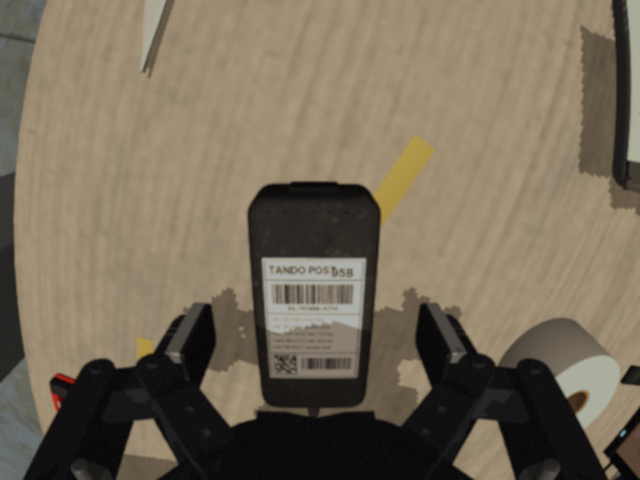

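View pics/s3.png

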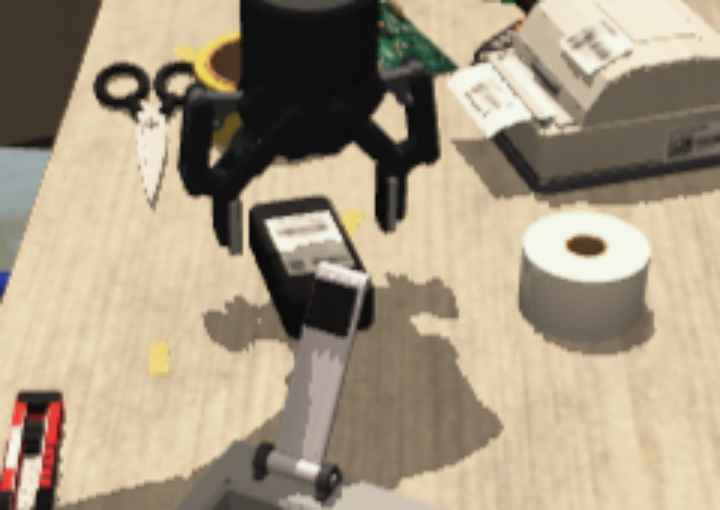

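Emit:
step_arm(moves="0 0.06 -0.044 0 0 0 1; 0 0 0 0 0 0 0.55; 0 0 0 0 0 0 0.5; 0 0 0 0 0 0 0; 0 0 0 0 0 0 0; 0 0 0 0 0 0 0; 0 0 0 0 0 0 0")

```text
clock: 5.25
eef_pos: [485.7, 325.2, 15.8]
tool_rot: [-1.571, -0.0, 0.363]
force: [-0.1, -0.6, 5.9]
width: 50.4
```

Run:
```python
from h import *
s=ctrl.read_state(); p=get_image("wrist"); print(s["eef_pos"],s["tool_rot"],s["force"],s["width"])
cv2.imwrite("pics/w4.png",p["color"])
p=get_image("side"); cv2.imwrite("pics/s4.png",cv2.resize(p["color"][170:270,280:400],None,fx=6,fy=6,interpolation=cv2.INTER_CUBIC))
```

```text
[485.74373861 325.22492926  15.81881465] [-1.57068494e+00 -4.30841457e-04  3.62776282e-01] [-0.13629182 -0.64732965  5.92971403] 50.39045763922829
```

View pics/w4.png

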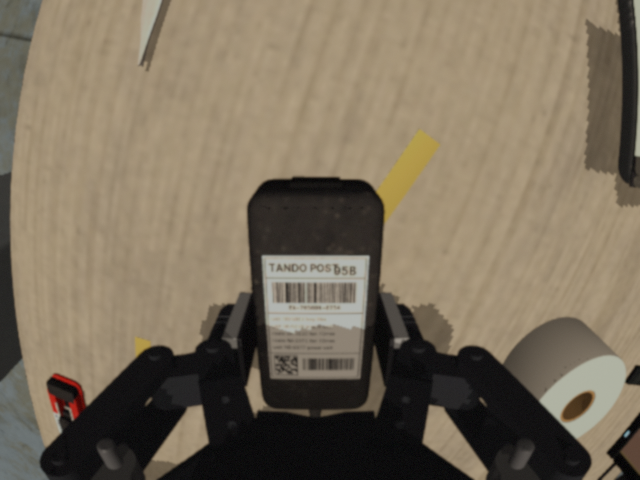

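View pics/s4.png

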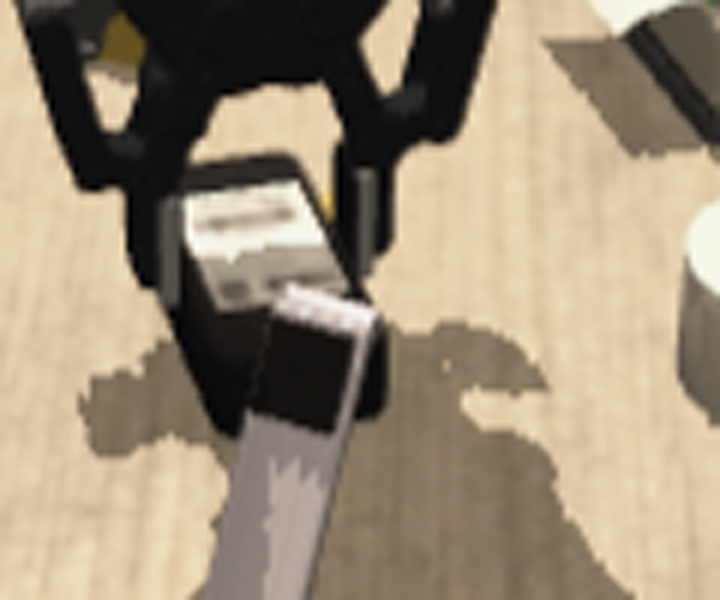

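Emit:
step_arm(moves="0 -0.2 0 0 0 0 0; 0 -0.6 0 0 0 0 0; 0 -0.8 0 0 0 0 0; 0 -0.8 0 0 0 0 0; 0 -0.8 0 0 0 0 0; 0 0 0 0 0.88 0 0; 0 0 0 0 0.88 0 0; 0 0 0 0 0.88 0 0; 0 0 0 0 0.88 0 0; 0 0 0 0 0.88 0 0; 0 0 0 0 0.88 0 0; 0 0 0 0 0.88 0 0; 0 0 0 0 0 0 0; 0 0 0 0 0 0 0")

```text
clock: 6.75
eef_pos: [485.0, 325.3, 175.2]
tool_rot: [-1.571, 0.0, -0.373]
force: [-0.1, -0.8, -2.0]
width: 50.6
```

Run:
```python
from h import *
s=ctrl.read_state(); p=get_image("wrist"); print(s["eef_pos"],s["tool_rot"],s["force"],s["width"],s["qpos"])
cv2.imwrite("pics/w5.png",p["color"])
```

```text
[485.04160063 325.27421356 175.2004711 ] [-1.57131327e+00  4.29605719e-04 -3.73415053e-01] [-0.089432   -0.82225759 -1.97502059] 50.57515830941607 [-0.92262798  0.64215612  0.45364662  1.77339233 -0.37011039  0.81207927
 -0.66276931]
```

View pics/w5.png

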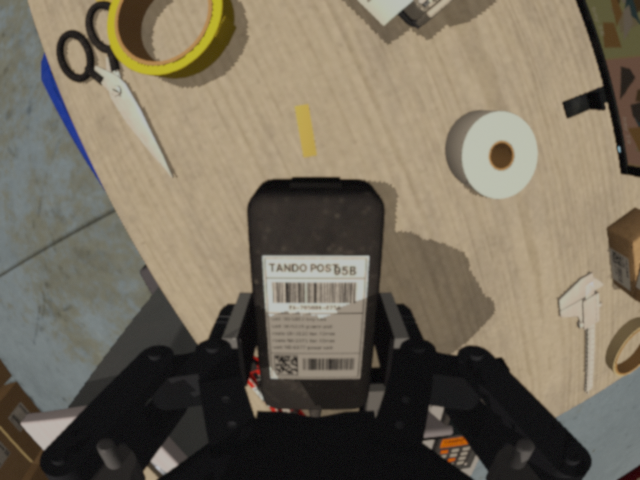

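Run:
```python
from h import *
s=ctrl.read_state(); p=get_image("wrist")
v=p["color"].copy(); R,t=toolpose(s)
# supply frame: x = tool z, y = -tool x? 
yaw=s["tool_rot"][2]+np.pi/2
zs=t[2]-15.8
for off,c in((0,(0,255,0)),):
    o=t[:2]-(8+off)*np.array([np.cos(yaw),np.sin(yaw)])
    q=np.r_[o,yaw]
    for z,cc in((30,(0,255,0)),(0,(0,0,255)),(20,(255,0,255))): drawpoly(v,wproj(p,s,rect(q,zs+z,-46,62,-26,26)),cc)
    drawpoly(v,wproj(p,s,rect(q,zs+15,-63,-46,-5,5)),(0,255,255))
cv2.imwrite("pics/w6.png",cv2.resize(v[160:440,190:450],None,fx=2.1,fy=2.1))
r=nets.cut_out(p,"supply"); print([x["conf"] for x in r])
m=r[0]["pixels"]; m[290:]=0
ys,xs=np.nonzero(m); print(ys.min(),xs.min(),xs.max())
for n in("supply","stub"):
    a=nets.place_of(p,n); print(n,[( np.round(R.T@(np.array(x["position"])-t),1),x["conf"]) for x in a[:1]])
```

```text
[0.73, 0.59, 0.26]
110 444 537
supply [(array([ 0.4, 13.5, -9.5]), 0.9)]
stub [(array([ -3.4,   4.9, -62. ]), 0.85)]
```

View pics/w6.png

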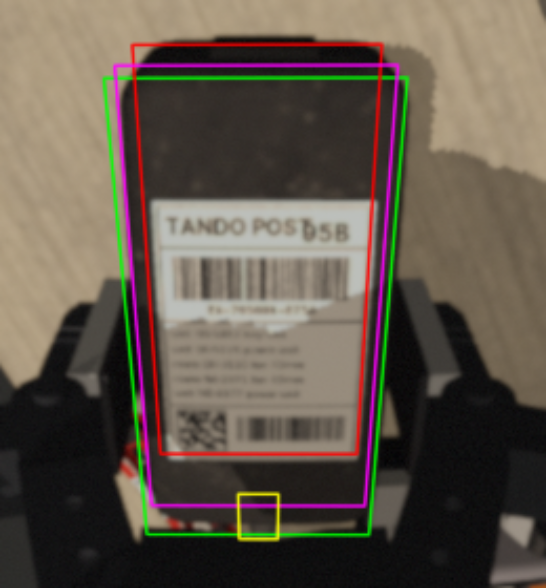

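Emit:
step_arm(moves="0.21 0 -0.81 0 0 0 0; 0.21 0 -0.81 0 0 0 0; 0.21 0 -0.81 0 0 0 0; 0.21 0 -0.81 0 0 0 0; 0.21 0 -0.81 0 0 0 0; 0.21 0 -0.81 0 0 0 0; 0.21 0 -0.81 0 0 0 0; 0.21 0 -0.81 0 0 0 0; 0.21 0 -0.81 0 0 0 0; 0 0 0 0 0 0 0; 0 0 0 0 0 0 0")

```text
clock: 8.1
eef_pos: [439.5, -49.7, 175.6]
tool_rot: [-1.57, -0.001, -0.379]
force: [0.6, 1.3, -2.3]
width: 50.5
```

Run:
```python
from h import *
s=ctrl.read_state(); p=get_image("wrist"); print(s["eef_pos"],s["tool_rot"],s["force"],s["width"])
v=p["color"].copy()
P=np.array([472.3,32.5,1.195])
for z,c in((37,(0,255,0)),(8,(0,0,255))): drawpoly(v,wproj(p,s,rect(P,z,-48,64,-28,28)),c)
drawpoly(v,wproj(p,s,rect(P,37,-98,98,-125,45)),(255,255,0))
h=T2(P,np.array([[80,-17,38],[80,17,38.]]),8); drawpoly(v,wproj(p,s,h),(255,0,255))
cv2.imwrite("pics/w7.png",v)
for n in("pocket","slot","bar_hinge","insert","bar_tip"):
    print(n,[(np.round(x["position"],1),round(x["conf"],2)) for x in nets.place_of(p,n)[:2]])
```

```text
[439.53717252 -49.70644202 175.59629834] [-1.57038940e+00 -5.89675587e-04 -3.79399195e-01] [ 0.56105981  1.28278289 -2.34003049] 50.54773884511812
pocket [(array([469.6,  34.1,   8.3]), 0.57)]
slot [(array([450.4, -23. ,  21.5]), 0.79)]
bar_hinge []
insert [(array([512. ,  19.8,   3. ]), 0.81)]
bar_tip []
```

View pics/w7.png

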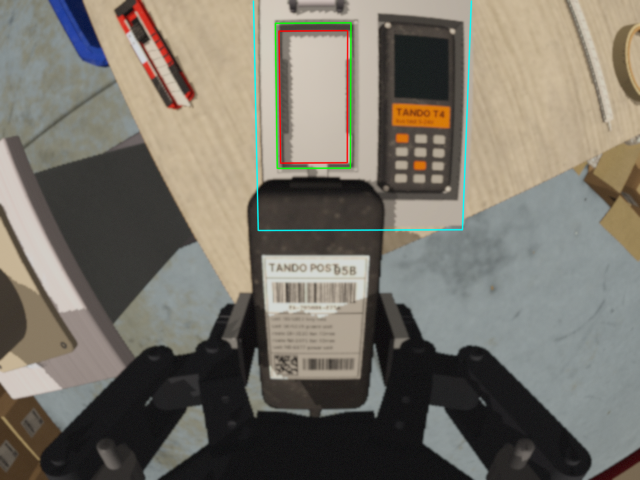

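Very good match; I zoom in to refine.

Run:
```python
import cv2
v=cv2.imread("pics/w7.png"); cv2.imwrite("pics/w7z.png",cv2.resize(v[0:190,245:395],None,fx=4.2,fy=3.1*1.0 if 0 else 3.15,interpolation=cv2.INTER_CUBIC))
```

```text
(no output)
```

View pics/w7z.png

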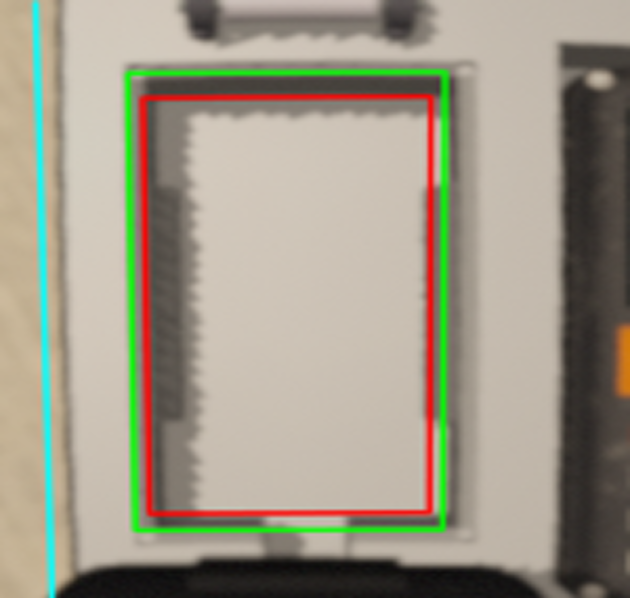

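Emit:
step_arm(moves="0.044 0 0.4 0 0 0 0; 0 0 0.6 0 0 0 0; 0 0 0.6 0 0 0 0; 0 0 0.31 0 0 0 0; 0 0.5 0 0 0 0 0; 0 0.5 0 0 0 0 0; 0 0.5 0 0 0 0 0; 0 0.4 0 0 0 0 0; 0 0.1 0 0 0 0 0; 0 0 0 0 0 0 0; 0 0 0 0 0 0 0")

```text
clock: 9.5
eef_pos: [477.2, 39.4, 76.0]
tool_rot: [-1.57, -0.001, -0.376]
force: [-0.3, 0.8, -2.3]
width: 50.2
```

```bash
cat > look.py <<'E'
import sys
from h import *
n=sys.argv[1]
s=ctrl.read_state(); p=get_image("wrist"); print(s["clock"],s["eef_pos"],s["tool_rot"],s["force"],s["torque"],s["width"])
a=cv2.resize(p["color"][150:450,180:460],(560,600))
q=get_image("side"); b=q["color"][230:430,210:420]
t=get_image("top"); c=t["color"][150:310,310:480]
cv2.imwrite(f"pics/{n}a.png",a)
cv2.imwrite(f"pics/{n}b.png",np.hstack([cv2.resize(b,(420,400)),cv2.resize(c,(380,400))]))
E
python3 look.py k1
```

```text
9.5 [477.16986232  39.3898962   75.98632657] [-1.57048261e+00 -1.12189211e-03 -3.76170697e-01] [-0.25975666  0.75678457 -2.29615641] [-0.02011653  0.00142781  0.01468663] 50.16759089686815
```

View pics/k1a.png

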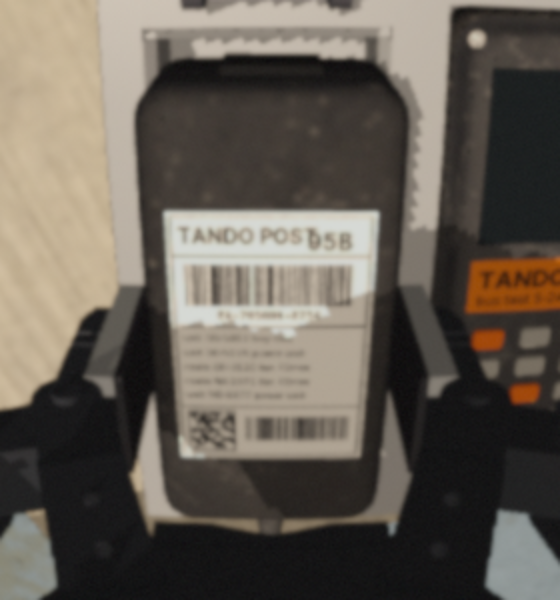

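View pics/k1b.png

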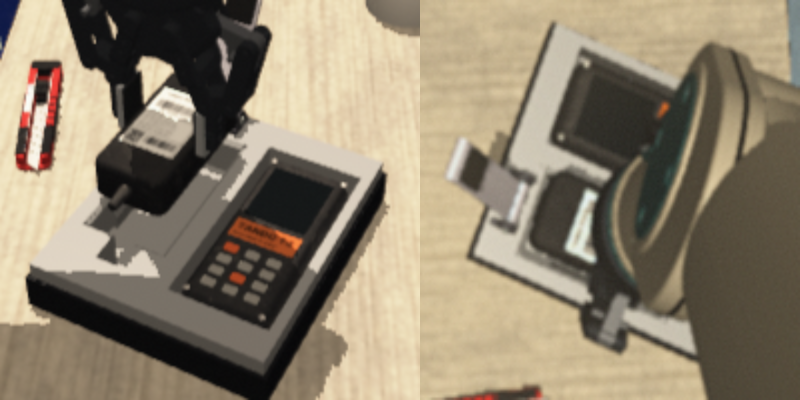

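Run:
```python
from h import *
import cv2
s=ctrl.read_state(); p=get_image("wrist"); R,t=toolpose(s)
def tl(a,b,z):
    X=wback(p,s,[[a/2+180,b/2+150]],z)[0]; return np.round((X-t)@R,1)
print("rim far L,R",tl(145,32,37),tl(390,32,37))
print("slot-end rim", tl(150,522,37), tl(397,522,37))
print("supply side mid-height L/R", tl(137,110,76),tl(407,110,76))
print("supply far end z mid/bottom",tl(271,60,60.2),tl(271,60,75),"top near end",tl(271,515,90))
cv2.imwrite("pics/k2.png",cv2.resize(p["color"][150:260,230:400],None,fx=4.5,fy=4.5,interpolation=cv2.INTER_CUBIC))
```

```text
rim far L,R [-29.7  39.2  57.1] [31.2 39.3 57. ]
slot-end rim [ -40.2   39.1 -108.3] [  45.3   39.2 -108.7]
supply side mid-height L/R [-25.4   0.2  47.1] [28.9  0.3 47.1]
supply far end z mid/bottom [ 1.6 16.1 54.1] [ 1.6  1.3 56.9] top near end [  1.5 -13.8 -48.7]
```

View pics/k2.png

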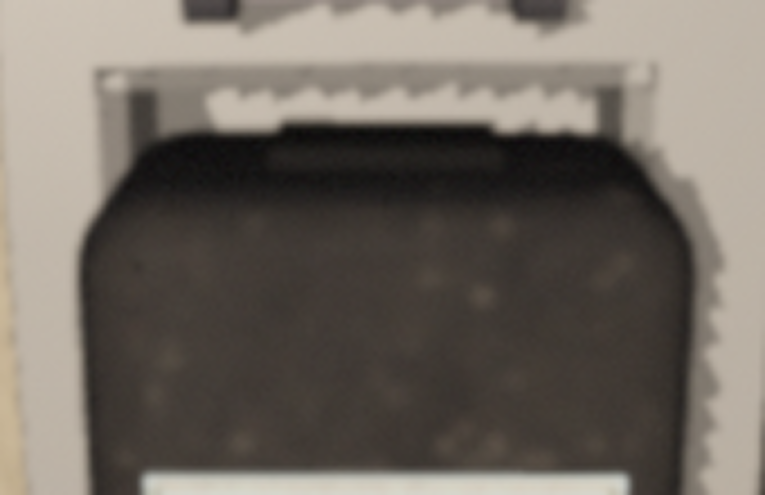

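Run:
```python
from h import *
s=ctrl.read_state(); R,t=toolpose(s); yaw=s["tool_rot"][2]+np.pi/2; u=np.array([np.cos(yaw),np.sin(yaw)])
out=[]
for n,(r0,r1,c0,c1) in(("side",(260,360,250,345)),("top",(205,285,330,425))):
    p=get_image(n); print(f_of(p)); F=7.5 if n=="side" else 7.5
    v=cv2.resize(p["color"][r0:r1,c0:c1],None,fx=F,fy=F,interpolation=cv2.INTER_CUBIC)
    def D(X,c): drawpoly(v,(proj(p,X)-[c0,r0]+.5)*F-.5,c)
    q=np.r_[t[:2]-7*u,yaw]
    for b in SUP:
        for z in(b[:,2].min(),b[:,2].max()): D(rect(q,t[2]-15.8+z,b[:,0].min(),b[:,0].max(),b[:,1].min(),b[:,1].max()),(0,255,0))
    P=np.array([474.0,31.9,1.195])
    D(rect(P,37,-48,64,-28,28),(0,0,255)); D(rect(P,37,-67,-48,-8,8),(0,0,255)); D(rect(P,37,-98,98,-125,45),(255,255,0))
    D(T2(P,np.array([[80,-17,38],[80,17,38.]]),8),(255,0,255))
    cv2.imwrite(f"pics/o_{n}.png",v)
```

```text
587.5847377459478
529.9231627098222
```

View pics/o_side.png

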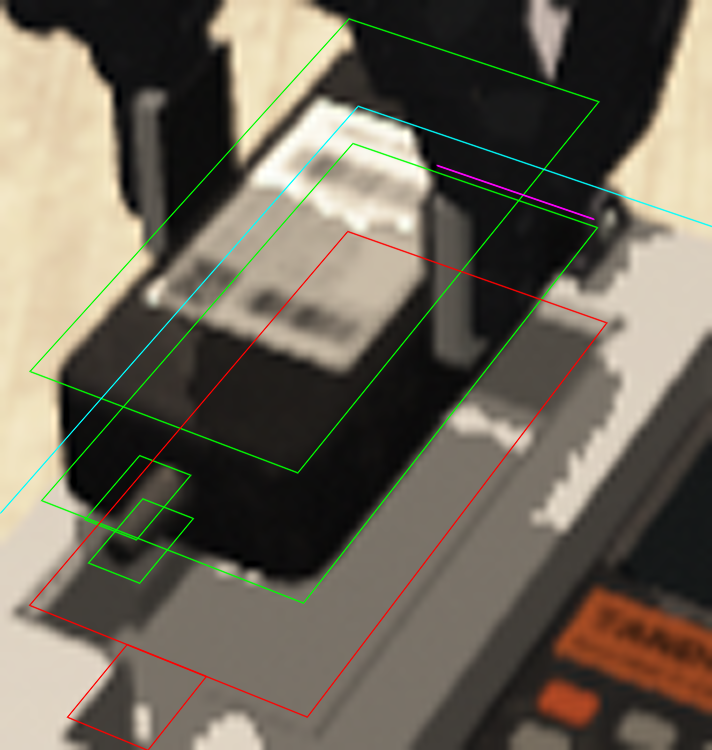

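View pics/o_top.png

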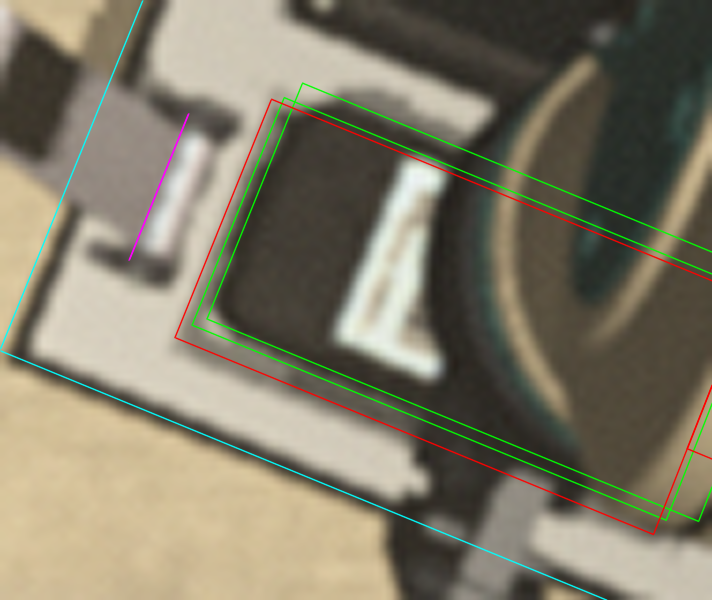

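Emit:
step_arm(moves="-0.014 0 -0.06 0 0 0 0; 0 0.25 0 0 0 0 0; 0 0.2 0 0 0 0 0; 0 0 0 0 0 0 0; 0 0 0 0 0 0 0")

```text
clock: 10.3
eef_pos: [474.6, 36.8, 52.6]
tool_rot: [-1.571, 0.001, -0.377]
force: [-0.3, -0.5, -2.5]
width: 50.5
```

```bash
python3 look.py k3
```

```text
10.3 [474.57504599  36.83995409  52.60112522] [-1.57113520e+00  7.81955703e-04 -3.76500115e-01] [-0.26743084 -0.52269681 -2.51396018] [-0.00646587 -0.02469776 -0.00368374] 50.52818475770443
```

View pics/k3a.png

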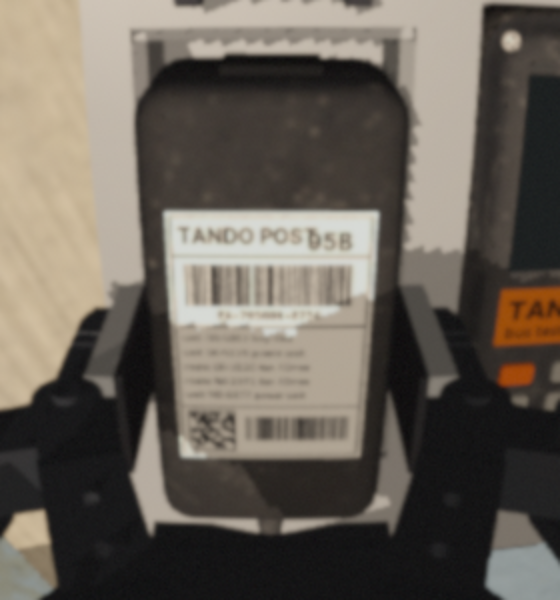

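View pics/k3b.png

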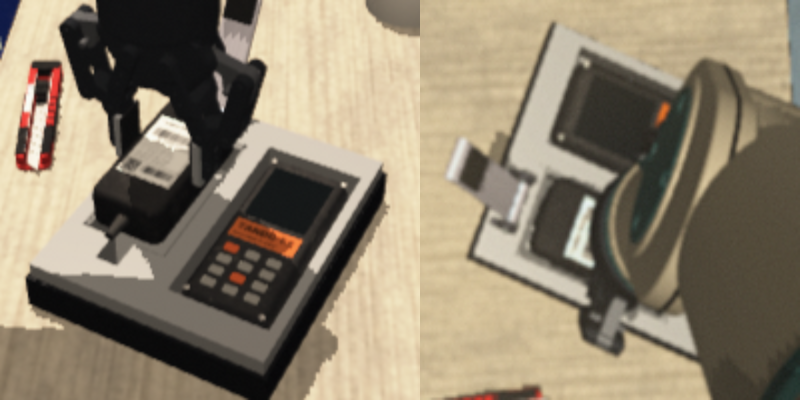

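Run:
```python
from h import *
s=ctrl.read_state(); p=get_image("wrist"); R,t=toolpose(s)
def tl(a,b,z):
    X=wback(p,s,[[a/2+180,b/2+150]],z)[0]; return np.round((X-t)@R,1)
print("rim far L,R",tl(133,32,37),tl(414,32,37))
print("supply", tl(137,110,52),tl(407,110,52),tl(271,60,37),tl(271,60,50))
F=6;q=get_image("side"); r0,c0=290,245
v=cv2.resize(q["color"][r0:r0+80,c0:c0+110],None,fx=F,fy=F,interpolation=cv2.INTER_CUBIC)
cv2.imwrite("pics/o4.png",v)
```

```text
rim far L,R [-28.4  16.1  60.6] [32.7 16.1 60.6]
supply [-25.5   1.1  46.9] [29.1  1.1 46.9] [ 1.6 16.1 54.1] [ 1.6  3.1 56.6]
```

View pics/o4.png

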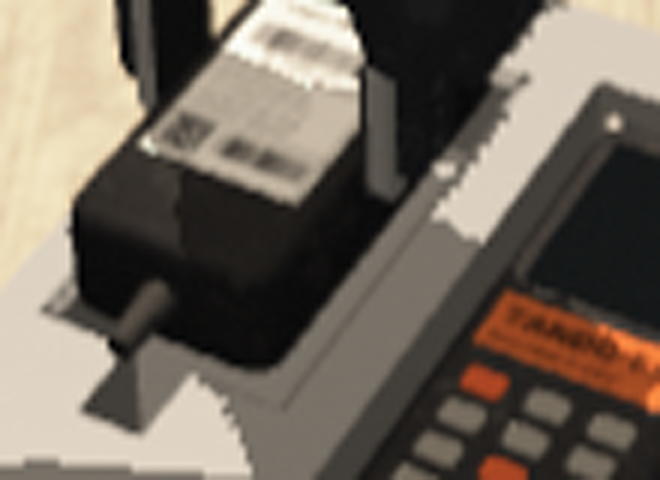

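Emit:
step_arm(moves="0 0.06 0 0 0 0 0; 0 0.06 0 0 0 0 0; 0 0.04 0 0 0 0 0; 0 0 0 0 0 0 0; 0 0 0 0 0 0 0")

```text
clock: 11.05
eef_pos: [474.8, 37.0, 44.7]
tool_rot: [-1.571, 0.0, -0.376]
force: [-0.3, 0.3, -3.2]
width: 49.9
```

Emit:
step_arm(moves="0 0.04 0 0 0 0 0; 0 0.03 0 0 0 0 0; 0 0 0 0 0 0 0; 0 0 0 0 0 0 0")

```text
clock: 11.45
eef_pos: [475.3, 36.9, 41.3]
tool_rot: [-1.571, -0.001, -0.376]
force: [1.0, -0.3, -3.4]
width: 50.4
```

```bash
python3 look.py k5
```

```text
11.45 [475.25874664  36.86904016  41.32743202] [-1.57067904e+00 -7.31838974e-04 -3.76372938e-01] [ 1.00256857 -0.34623947 -3.40231148] [-0.10791956 -0.22899487  0.07257459] 50.35038072851007
```

View pics/k5a.png

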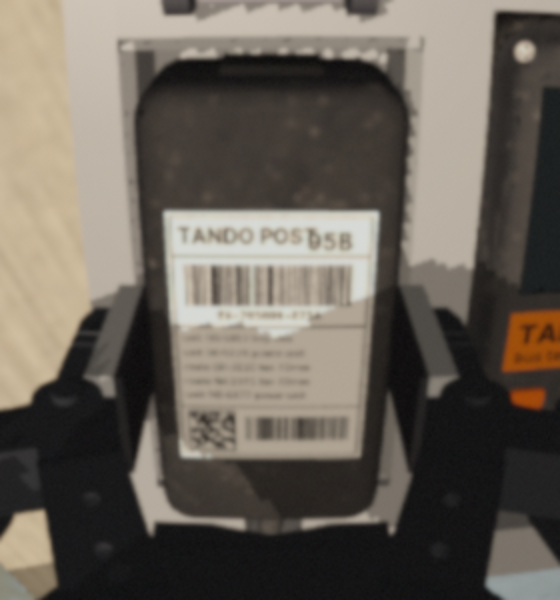

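View pics/k5b.png

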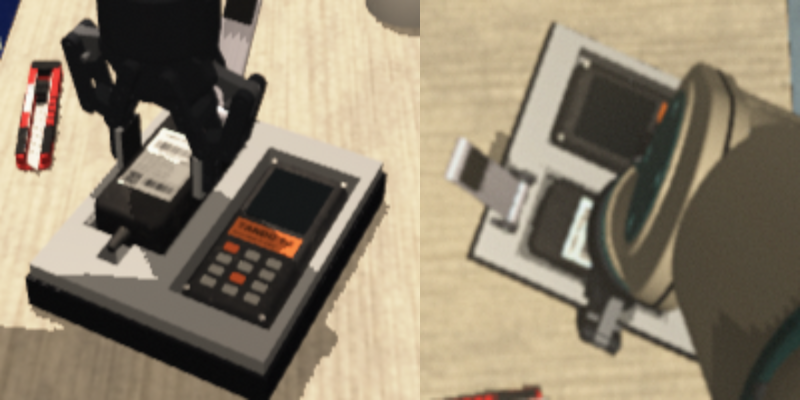

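Emit:
step_arm(moves="0 0.03 0 0 0 0 0; 0 0 0 0 0 0 0; 0 0 0 0 0 0 0")

```text
clock: 11.9
eef_pos: [475.0, 37.0, 39.9]
tool_rot: [-1.571, -0.0, -0.376]
force: [0.8, -0.8, 0.6]
width: 50.3
```

Emit:
step_arm(moves="0 0 0 0 0 0 0.72; 0 0 0 0 0 0 0.72; 0 0 0 0 0 0 0.72; 0 0 0 0 0 0 0.72; 0 -0.2 0 0 0 0 0.75; 0 -0.5 0 0 0 0 0.75; 0 -0.5 0 0 0 0 0.5; 0 0 0 0 0 0 0; 0 0 0 0 0 0 0; 0 0 0 0 0 0 0; 0 0 0 0 0 0 0")

```text
clock: 13.0
eef_pos: [474.2, 37.0, 99.1]
tool_rot: [-1.571, 0.002, -0.376]
force: [-0.6, 0.2, -0.3]
width: -0.1
```

```bash
python3 look.py k6
```

```text
13.0 [474.19791461  36.99074837  99.12457611] [-1.57146078e+00  1.50576377e-03 -3.76249867e-01] [-0.57687952  0.15427159 -0.3411561 ] [ 0.01985847 -0.07112935  0.01004734] -0.12920548459950248
```

View pics/k6a.png

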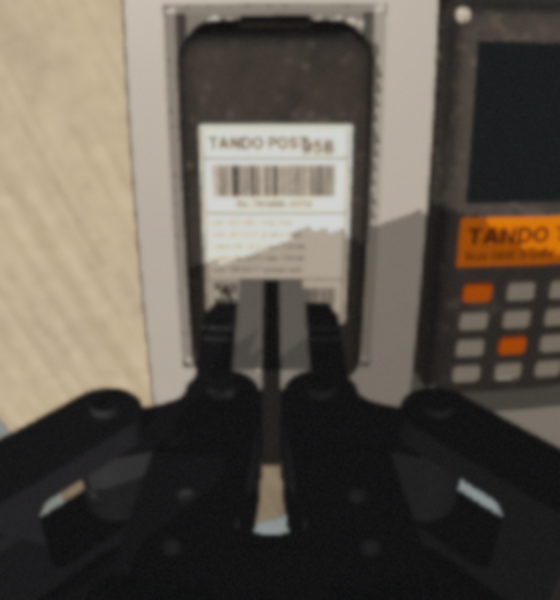

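View pics/k6b.png

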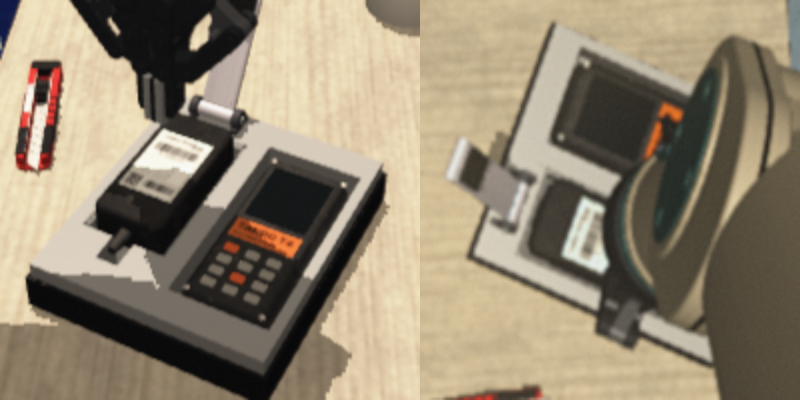

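Emit:
step_arm(moves="0 0.4 0.02 0 0 0 0; 0 0.4 0 0 0 0 0; 0 0.08 0 0 0 0 0; 0 0.08 0 0 0 0 0; 0 0 0 0 0 0 0")

```text
clock: 13.65
eef_pos: [475.0, 37.8, 51.8]
tool_rot: [-1.571, 0.001, -0.376]
force: [-0.3, -0.1, -0.3]
width: 0.2
```

Emit:
step_arm(moves="0 0.06 0 0 0 0 0; 0 0.06 0 0 0 0 0; 0 0 0 0 0 0 0")

```text
clock: 13.95
eef_pos: [473.6, 38.7, 46.1]
tool_rot: [-1.571, 0.003, -0.376]
force: [-3.1, 1.7, 4.7]
width: 0.3
```

Emit:
step_arm(moves="0 0.05 0 0 0 0 0; 0 0.05 0 0 0 0 0; 0 0 0 0 0 0 0")

```text
clock: 14.25
eef_pos: [475.8, 37.8, 40.8]
tool_rot: [-1.571, -0.001, -0.376]
force: [-0.1, 0.5, -0.2]
width: 0.3
```

```bash
python3 look.py k7
```

```text
14.25 [475.80523351  37.82226036  40.82279742] [-1.57059340e+00 -1.11871269e-03 -3.76288593e-01] [-0.07239418  0.45835554 -0.23753784] [ 0.02251293  0.01282174 -0.03541735] 0.27338415203943034
```

View pics/k7b.png

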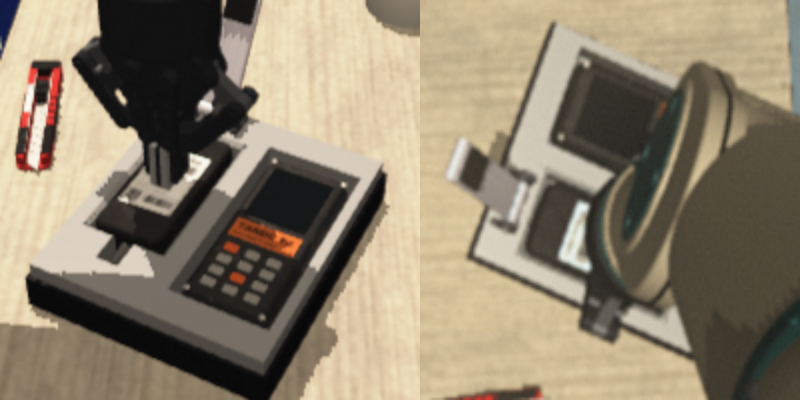

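View pics/k7a.png

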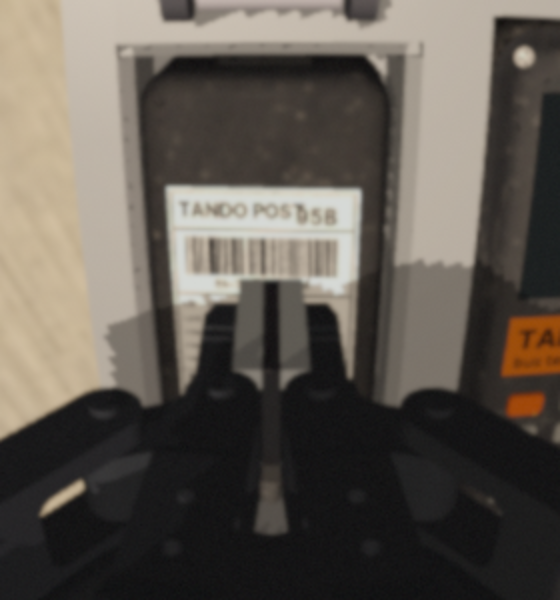

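Emit:
step_arm(moves="0 0.04 0 0 0 0 0; 0 0.04 0 0 0 0 0; 0 0.04 0 0 0 0 0; 0 0 0 0 0 0 0")

```text
clock: 14.8
eef_pos: [475.7, 37.9, 37.9]
tool_rot: [-1.568, -0.002, -0.377]
force: [-6.6, 0.3, 40.8]
width: 0.2
```

Emit:
step_arm(moves="0 0 0 0 0 0 0; 0 -0.3 0 0 0 0 0; 0 -0.7 0 0 0 0 0; 0 -0.8 0 0 0 0 0; 0 -0.8 0 0 0 0 0; 0 0 0 0 0 0 0; 0 0 0 0 0 0 0")

```text
clock: 15.5
eef_pos: [475.6, 38.3, 165.4]
tool_rot: [-1.57, -0.001, -0.376]
force: [-0.2, 1.1, -0.1]
width: 0.3
```

```bash
python3 look.py k8
python3 - <<'E'
from h import *
q=get_image("side"); cv2.imwrite("pics/k8c.png",cv2.resize(q["color"][260:380,240:370],None,fx=5.8,fy=4.9*5.8/4.9 if 0 else 4.9,interpolation=cv2.INTER_CUBIC))
for k in("supply","stub","bar_tip","bar_hinge"): print(k,[(np.round(x["position"],1),round(x["conf"],2)) for x in nets.place_of(q,k)[:1]])
E
```

```text
15.5 [475.56208252  38.31139914 165.41178173] [-1.56952353e+00 -1.35558675e-03 -3.75633948e-01] [-0.17562195  1.12835388 -0.14532616] [ 0.04526965  0.07645357 -0.01082173] 0.34619555365882304
supply [(array([472.9,  31.9,   8.4]), 0.72)]
stub [(array([453.8, -17.6,  27.3]), 0.68)]
bar_tip [(array([520.1, 152.5, 128.1]), 0.73)]
bar_hinge [(array([503.8, 100.7,  50.4]), 0.71)]
```

View pics/k8a.png

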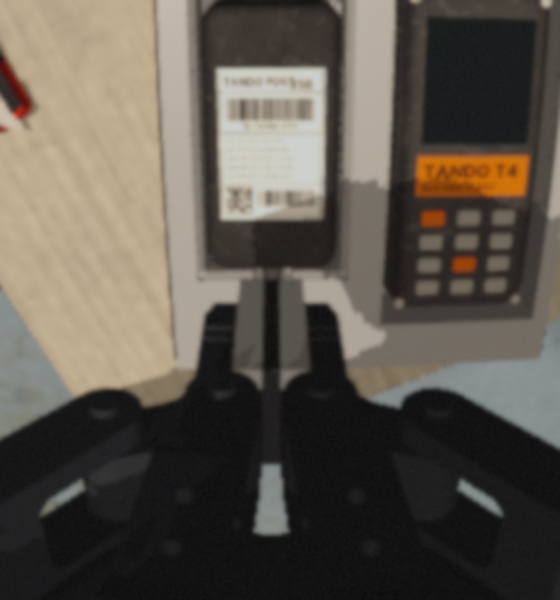

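View pics/k8c.png

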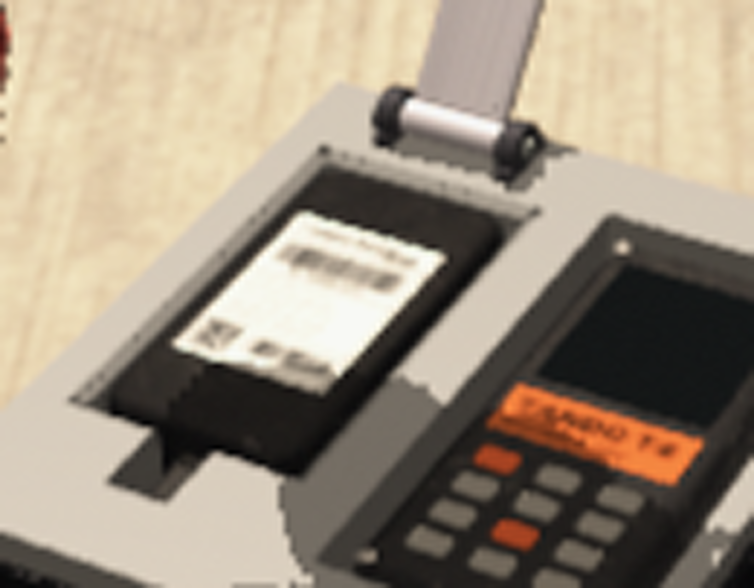

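Emit:
step_arm(moves="0 0 0.78 0 0 0 0; 0 0 0.78 0 0 0 0; 0 0 0.78 0 0 0 0; 0 0 0.78 0 0 0 0; 0 0 0 0 0 0 0; 0 0.5 0 0 0 0 0; 0 0.5 0 0 0 0 0; 0 0.4 0 0 0 0 0; 0 0 0 0 0 0 0; 0 0 0 0 0 0 0")

```text
clock: 16.9
eef_pos: [532.4, 182.3, 94.8]
tool_rot: [-1.572, 0.0, -0.377]
force: [1.4, -0.2, 1.3]
width: -0.0
```

```bash
python3 look.py k9
python3 - <<'E'
from h import *
q=get_image("side"); cv2.imwrite("pics/k9c.png",cv2.resize(q["color"][160:400,220:420],None,fx=3,fy=2.5))
E
```

```text
16.9 [532.43979474 182.25204604  94.75114514] [-1.57170884e+00  4.50195597e-04 -3.77040783e-01] [ 1.41840769 -0.17838072  1.31369867] [ 0.00256798 -0.01962139  0.05294064] -0.023451904487486293
```

View pics/k9b.png

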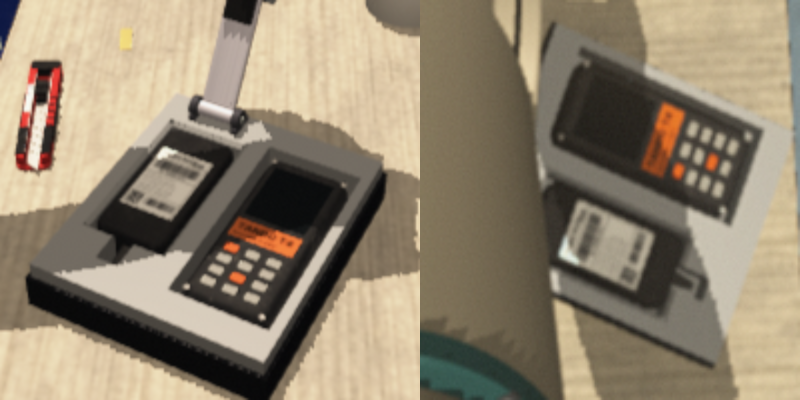

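View pics/k9c.png

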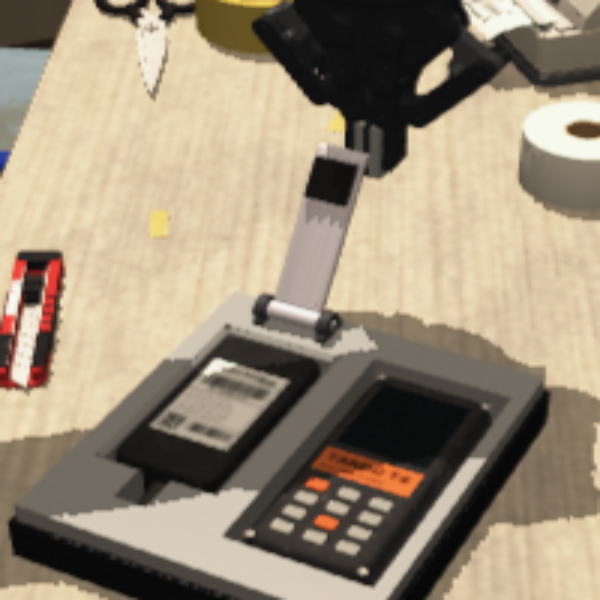

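Emit:
step_arm(moves="0 0 -0.3 0 0 0 0; 0 0 -0.3 0 0 0 0; 0 0 -0.2 0 0 0 0; 0 0 -0.2 0 0 0 0; 0 0 -0.2 0 0 0 0; 0 0 -0.2 0 0 0 0; 0 0 0 0 0 0 0")

```text
clock: 17.8
eef_pos: [505.9, 115.8, 94.7]
tool_rot: [-1.572, 0.001, -0.379]
force: [-0.6, 0.3, 0.3]
width: -0.2
```

Run:
```python
from h import *
s=ctrl.read_state(); print(s["force"])
q=get_image("side"); cv2.imwrite("pics/k10.png",cv2.resize(q["color"][160:400,220:420],None,fx=3,fy=2.5))
```

```text
[-0.60628808  0.31797688  0.26675098]
```

View pics/k10.png

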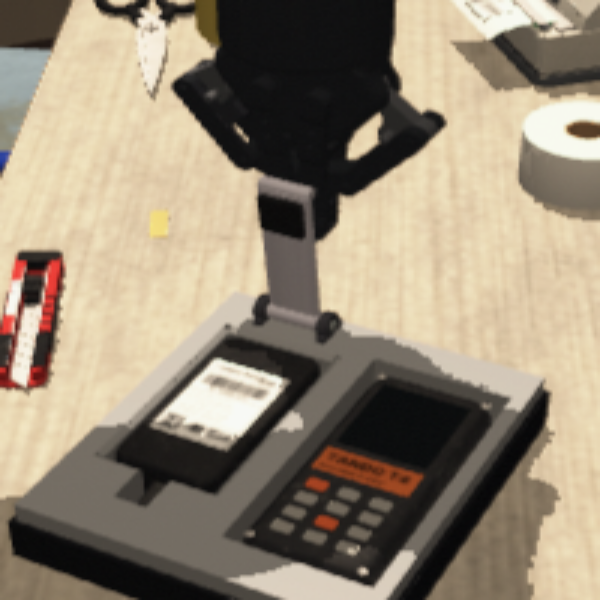

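Bar is about upright. Continue past.

Emit:
step_arm(moves="0 0 -0.2 0 0 0 0; 0 0 -0.2 0 0 0 0; 0 0 -0.2 0 0 0 0; 0 0 -0.2 0 0 0 0; 0 0 0 0 0 0 0; 0 0 0 0 0 0 0; 0 -0.5 0 0 0 0 0; 0 -0.8 0 0 0 0 0; 0 -0.8 0 0 0 0 0; 0 0 0 0 0 0 0; 0 0 0 0 0 0 0")

```text
clock: 18.95
eef_pos: [492.6, 81.6, 200.6]
tool_rot: [-1.569, -0.001, -0.375]
force: [-0.4, -0.2, -0.4]
width: -0.0
```

Run:
```python
from h import *
s=ctrl.read_state(); print(s["force"],s["eef_pos"])
q=get_image("side"); cv2.imwrite("pics/k11.png",cv2.resize(q["color"][240:390,220:410],None,fx=4.2,fy=4,interpolation=cv2.INTER_CUBIC))
for k in("supply","stub","bar_tip","bar_hinge"): print(k,[(np.round(x["position"],1),round(x["conf"],2)) for x in nets.place_of(q,k)[:1]])
```

```text
[-0.41746729 -0.2099164  -0.42029551] [492.61708146  81.55202056 200.56231781]
supply [(array([477.3,  30.5,   8.1]), 0.64)]
stub [(array([453.5, -23.6,  27.7]), 0.7)]
bar_tip [(array([465.3,  15.8,  44.8]), 0.6)]
bar_hinge [(array([449.8, -21.1,  27.3]), 0.45)]
```

View pics/k11.png

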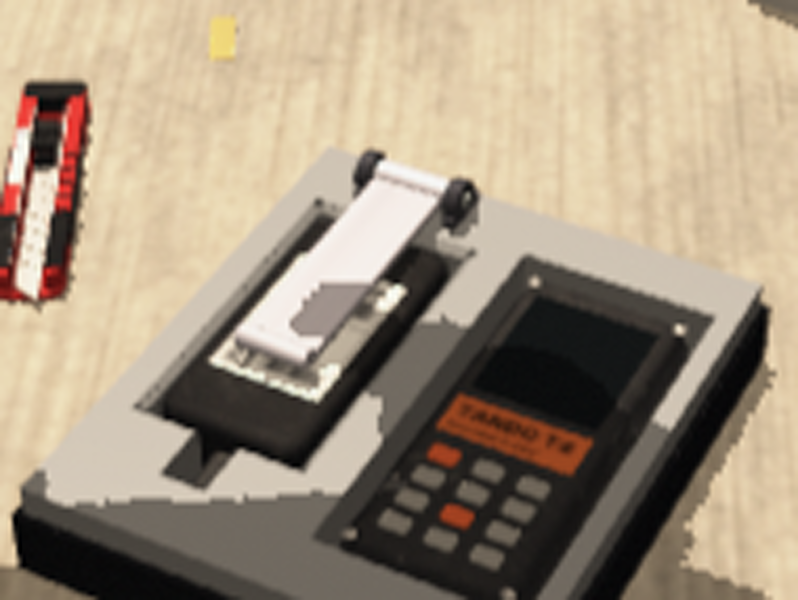

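Emit:
step_arm(moves="0 -0.3 0.8 0 0 0 0; 0 -0.3 0.8 0 0 0 0; 0 0 0.8 0 0 0 0; 0 0 0.8 0 0 0 0; 0 0 0.8 0 0 0 0; 0 0 0 0 0 0 0; 0 0 0 0 0 0 0")

```text
clock: 19.9
eef_pos: [565.0, 267.2, 228.2]
tool_rot: [-1.573, 0.001, -0.374]
force: [-0.0, -1.0, 0.2]
width: 0.3
```

Run:
```python
from h import *
P=np.array([472.8,29.8,1.195])
for n,(r0,r1,c0,c1),F in(("side",(265,375,245,365),6),("top",(190,290,320,450),5.5)):
    p=get_image(n)
    v=cv2.resize(p["color"][r0:r1,c0:c1],None,fx=F,fy=F,interpolation=cv2.INTER_CUBIC)
    cv2.imwrite(f"pics/z_{n}0.png",v)
    def D(X,c): drawpoly(v,(proj(p,X)-[c0,r0]+.5)*F-.5,c)
    D(rect(P,38,-46,62,-26,26),(0,255,0)); D(rect(P,23,-63,-46,-5,5),(0,255,0))
    for a,c in((0,(0,0,255)),(.08,(255,0,255))):
        X=np.array([[80-95*np.cos(a),-13,38+95*np.sin(a)],[80-95*np.cos(a),13,38+95*np.sin(a)],[80,13,38],[80,-13,38.]])
        D(T2(P,X,8),c)
    cv2.imwrite(f"pics/z_{n}.png",v)
    for k in("supply","stub","bar_tip","bar_hinge"): print(n,k,[(np.round(x["position"],1),round(x["conf"],2)) for x in nets.place_of(p,k)[:1]])
```

```text
side supply [(array([468.1,  16.7,  44.1]), 0.38)]
side stub [(array([449.1, -15. ,  24.3]), 0.86)]
side bar_tip [(array([466.9,  16.4,  47.5]), 0.97)]
side bar_hinge [(array([504.4, 100.2,  51.1]), 0.65)]
top supply [(array([472.6,  30.9,   8.3]), 0.63)]
top stub [(array([453.2, -23.4,  25.2]), 0.93)]
top bar_tip [(array([465.3,  17.4,  42.9]), 0.86)]
top bar_hinge []
```

View pics/z_side.png

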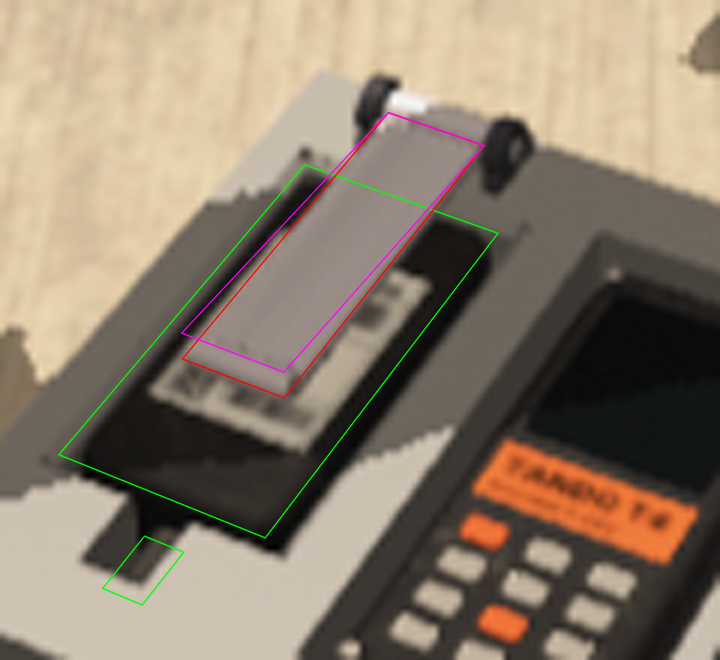

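View pics/z_top.png

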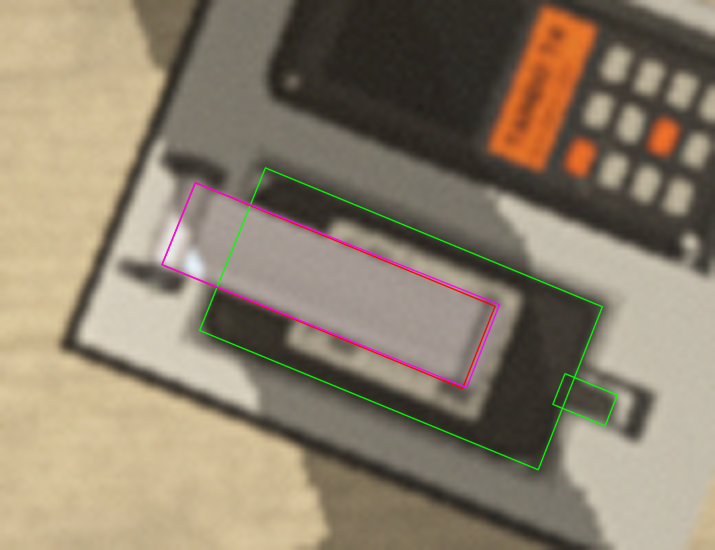

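View pics/z_side0.png

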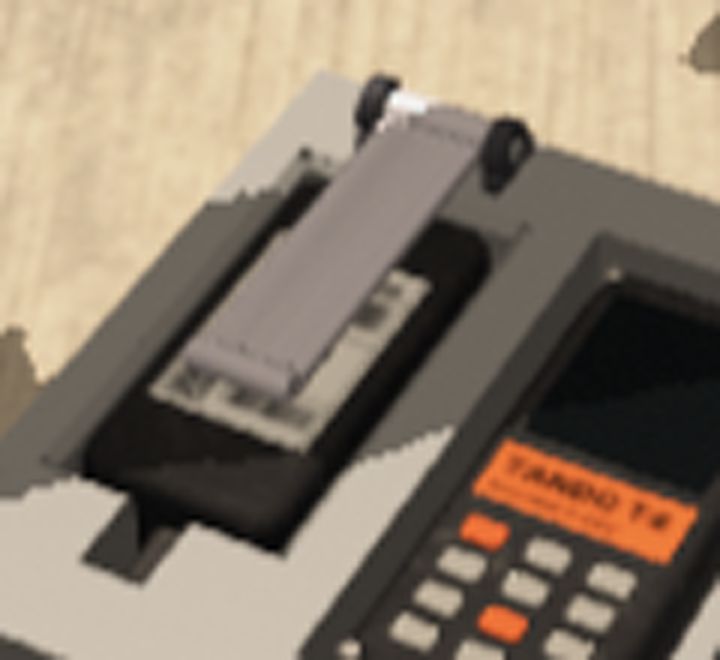

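Emit:
step_arm(moves="0 0 -0.95 0 0 0 0; 0 0 -0.95 0 0 0 0; 0 0 -0.95 0 0 0 0; 0 0 -0.95 0 0 0 0; 0 0 -0.95 0 0 0 0; 0 0 -0.95 0 0 0 0; 0 0 0 0 0 0 0; 0 0.8 0 0 0 0 0; 0 0.8 0 0 0 0 0; 0 0.8 0 0 0 0 0; 0 0.6 0 0 0 0 0; 0 0.3 0 0 0 0 0; 0 0 0 0 0 0 0; 0 0 0 0 0 0 0")

```text
clock: 21.8
eef_pos: [461.3, 1.7, 65.1]
tool_rot: [-1.571, -0.0, -0.376]
force: [-0.3, 0.0, 0.2]
width: -0.1
```

```bash
python3 look.py k12;python3 - <<'E'
from h import *
p=get_image("side"); cv2.imwrite("pics/k12c.png",cv2.resize(p["color"][255:375,245:365],None,fx=5,fy=5,interpolation=cv2.INTER_CUBIC))
E
```

```text
21.8 [461.30072838   1.67112735  65.06178633] [-1.57065018e+00 -2.45737650e-04 -3.76425518e-01] [-0.28055811  0.03854834  0.18601883] [-0.01146236  0.00231336 -0.03933257] -0.09351139947785823
```

View pics/k12a.png

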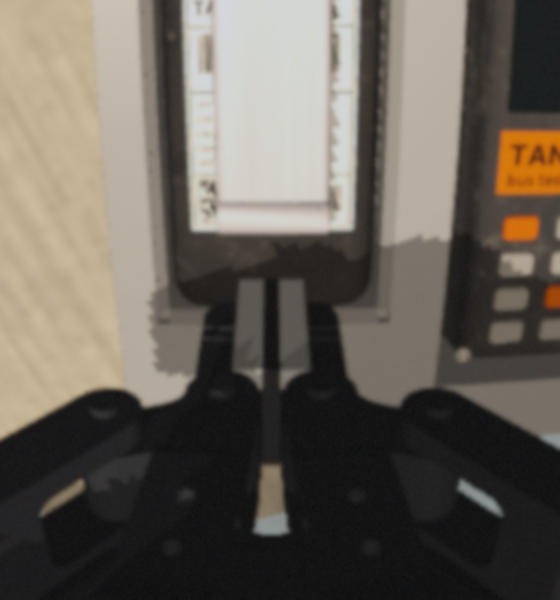

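View pics/k12c.png

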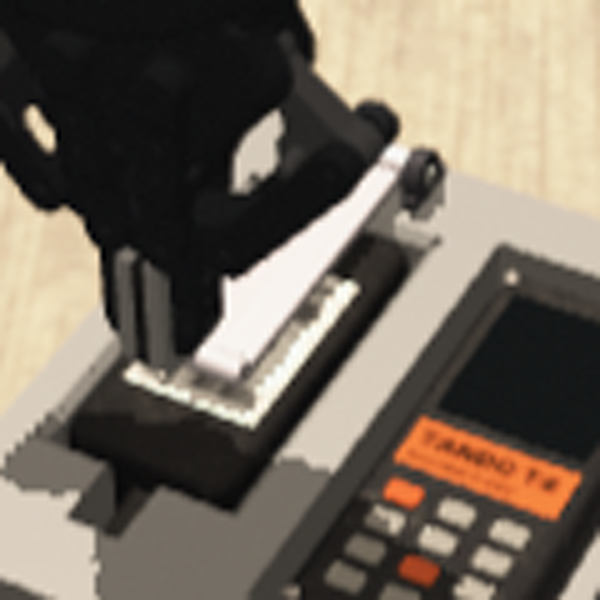

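Emit:
step_arm(moves="0 0.2 0 0 0 0 0; 0 0.16 0 0 0 0 0; 0 0.06 0 0 0 0 0; 0 0 0 0 0 0 0; 0 0 0 0 0 0 0")

```text
clock: 22.5
eef_pos: [460.7, 1.5, 43.6]
tool_rot: [-1.571, 0.0, -0.377]
force: [-0.3, -0.6, -0.2]
width: 0.2
```

Emit:
step_arm(moves="0 0.04 0 0 0 0 0; 0 0 0 0 0 0 0; 0 0 0 0 0 0 0")

```text
clock: 22.8
eef_pos: [460.9, 1.6, 41.8]
tool_rot: [-1.571, -0.0, -0.376]
force: [-0.1, 0.3, 0.1]
width: -0.2
```

Emit:
step_arm(moves="0 0.03 0 0 0 0 0; 0 0 0 0 0 0 0; 0 0 0 0 0 0 0")

```text
clock: 23.1
eef_pos: [460.9, 1.7, 40.3]
tool_rot: [-1.571, 0.0, -0.376]
force: [0.4, 0.4, -0.6]
width: -0.0
```

Emit:
step_arm(moves="0 0.02 0 0 0 0 0; 0 0 0 0 0 0 0; 0 0 0 0 0 0 0")

```text
clock: 23.4
eef_pos: [460.9, 1.6, 39.3]
tool_rot: [-1.571, 0.0, -0.376]
force: [-0.1, -0.7, -0.4]
width: -0.1
```

Emit:
step_arm(moves="0 0.025 0 0 0 0 0; 0 0 0 0 0 0 0; 0 0.015 0 0 0 0 0; 0 0 0 0 0 0 0; 0 0 0 0 0 0 0")

```text
clock: 23.9
eef_pos: [461.0, 1.6, 38.1]
tool_rot: [-1.57, -0.0, -0.377]
force: [-1.3, -0.4, 11.1]
width: 0.0
```

Emit:
step_arm(moves="0 -0.2 0 0 0 0 0; 0 -0.6 0 0 0 0 0; 0 -0.8 0 0 0 0 0; 0 -0.8 0 0 0 0 0; 0 -0.2 0.8 0 0 0 0; 0 0 0.8 0 0 0 0; 0 0 0.8 0 0 0 0; 0 0 0.8 0 0 0 0; 0 0 0.8 0 0 0 0; 0 0 0 0 0 0 0; 0 0 0 0 0 0 0; 0 0 0 0 0 0 0")

```text
clock: 25.1
eef_pos: [533.8, 186.1, 167.4]
tool_rot: [-1.572, 0.0, -0.378]
force: [-0.4, -0.7, -0.7]
width: 0.1
```

Run:
```python
from h import *
s=ctrl.read_state(); print(s["clock"],s["force"],s["eef_pos"])
p=get_image("side"); cv2.imwrite("pics/f.png",cv2.resize(p["color"][220:400,210:410],None,fx=4,fy=3.3))
for k in("meter","cutter","label_roll","bar_tip"): print(k,[(np.round(x["position"],1),round(x["conf"],2)) for x in nets.place_of(p,k)[:1]])
```

```text
25.1 [-0.42316471 -0.72550293 -0.7446912 ] [533.8012593  186.07482984 167.38891692]
meter [(array([544.5,   5.3,   5.9]), 0.61)]
cutter [(array([362.7, 138.3,  -0. ]), 0.57)]
label_roll [(array([647.4, 323.5,   1.4]), 0.74)]
bar_tip [(array([468.9,  19.5,  45.9]), 0.89)]
```

View pics/f.png

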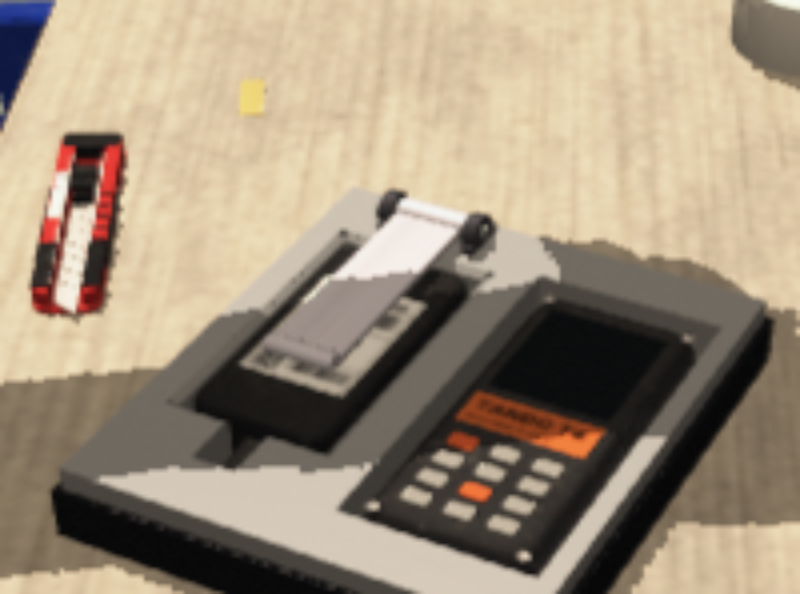

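The bar lies shut on the supply, the meter, cutter and label roll haven't moved, and the arm is clear of everything, so I'm handing the job in.

```bash
python3 -c "
from cell import ctrl
print(ctrl.finish_job())"
```

```text
the job is handed in; nothing more can be done
None
```

The power supply is pressed home in its pocket with the cable stub in the slot, and the hold-down bar lies shut on it. I handed the job in at about 25 s; no verdict was reported.

**What I did:** I gripped the supply across its width and lined it up over the pocket with the wrist, side and top views. I laid it on the foam lips about 16 mm above the floor, let go, and pressed it home with shut fingers. Then I pushed the bar past upright from behind and it fell shut.

**Last checks:**
- **Seating:** a press in the middle stopped at 37.9 mm with about 41 N. A light press on the stub end, after the bar was shut, stopped at 38.1 mm with 11 N. Both match the 38 mm expected for a level supply that is fully home. I did not press the hinge end separately.
- **Bar:** its tip measured about 46 mm high, which is the hinge height, so the angle is near 0. One overlay on the side picture read about 0.03 rad, still under the 0.08 limit.
- **Other items:** the meter, cutter and label roll were within about 4 mm of where they started, which is within the measuring error.

**Where readings disagreed:** the cameras differed by 2 to 4 mm on where the pocket sits lengthwise. I corrected by about 3 mm using the wrist view, and the supply went in cleanly. The side camera put the stub about 1 to 5 mm higher than it should be, but its readings varied, and the stub-end press showed that end was not proud.

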